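Sweep the offcuts off the cutting board into the scrap tray

TASK

Clear the cutting board: with the fingertips, sweep the three small wooden offcuts along the board and over its edge into the empty open tray at one end of the board, so that all three lie inside it. Only push them; never pick one up. Leave the finished turned knob standing where it is on the board, and do not disturb the jar or the hammer.

Things in the scene. Friction and masses are not known exactly. Their poses are not given: they have to be found in the camera images.
- board: White cutting board with a red band along its near and far edges, fixed, 220 mm (its x, away from the robot) by 320 mm (its y, across), flat top 62 mm above the table, no rim. Origin: centre of its underside at table height; z up. It is turned by up to about 15 degrees.
- tray: Empty open plywood tray, fixed to the table, where the offcuts go. 210 mm (its x) by 100 mm (its y), walls 4 mm thick, rim 50 mm above the table (12 mm below the board's top), inner floor 4 mm above the table. It stands lengthwise along one y end of the board, 2 mm from it and parallel to it: at the board's +y end or its -y end, differing from start to start; its centre is 212 mm from the board's centre. Origin: centre of its underside.
- knob_tray: Tray of the same outside size and material, fixed at the other y end of the board, divided into four compartments and holding seven finished dark turned knobs (tops 36 mm above the table). Not for offcuts. Origin: centre of its underside.
- block: Oblong offcut of wood lying loose on the board, 45 mm (its x) by 24 mm (its y), 14 mm high, 12 to 20 g. Origin: centre of its underside. It slides when pushed. The three offcuts start on the half of the board nearer the robot, their centres at least 70 mm apart.
- disc: Slice of a dowel lying flat and loose on the board, 32 mm across, 14 mm high, 10 to 17 g. Origin: centre of its underside. Slides when pushed.
- ell: L-shaped offcut lying loose on the board, 36 mm by 36 mm over all, both arms 16 mm wide, 14 mm high, 12 to 20 g. Origin: centre of the underside of the 36 mm square around it. The arms run along the square's -y side and its -x side. Slides when pushed.
- knob: Finished dark turned wooden knob standing on the half of the board farther from the robot, 70 to 85 mm from the board's middle line; 32 mm across, 32 mm high, 50 g. To be left standing where it is. Origin: centre of its foot.
- jar: Closed jar standing on the table beyond the far edge of the board, 60 mm across, 85 mm high. Bystander. Origin: centre of its underside.
- hammer: Hammer lying on the table beyond the far edge of the board, roughly parallel to that edge. 260 mm long, head 88 mm across, 26 mm high. Bystander. Its x runs along the handle towards the head; origin: middle of its length, at table height.

How it is judged (in metres and radians):
At the end, for the whole second after the job is handed in: The origins of all three offcuts are inside the empty tray, within its walls and below its rim, and the offcuts are at rest (under 20 mm/s); the knob stands upright (within 0.2 rad) and within 15 mm of where it was; jar and hammer are within 20 mm of where they were, the jar upright (x of block in the frame of tray between -0.101 and 0.101 m and y of block in the frame of tray between -0.046 and 0.046 m and z of each of block, disc, ell in the frame of tray below 0.05 m and linear speed of each of block, disc, ell below 0.02 m/s and x of disc in the frame of tray between -0.101 and 0.101 m and y of disc in the frame of tray between -0.046 and 0.046 m and x of ell in the frame of tray between -0.101 and 0.101 m and y of ell in the frame of tray between -0.046 and 0.046 m and distance of knob from where it was at the start of the episode below 0.015 m and angle between each of knob, jar's own z axis and vertical below 0.2 rad and distance of each of jar, hammer from where it was at the start of the episode below 0.02 m); the robot touches nothing.
It fails at once if the oblong offcut is lifted more than 25 mm off the board's top (height (world z) of block above 0.087 m).
It fails at once if the dowel slice is lifted more than 25 mm off the board's top (height (world z) of disc above 0.087 m).
It fails at once if the L-shaped offcut is lifted more than 25 mm off the board's top (height (world z) of ell above 0.087 m).
It fails at once if the finished knob is shifted by more than 15 mm or tipped (distance of knob from where it was at the start of the episode above 0.015 m or angle between knob's own z axis and vertical above 0.3 rad).
It fails at once if the jar or the hammer is shifted by more than 20 mm (distance of any of jar, hammer from where it was at the start of the episode above 0.02 m).
It also fails if it takes over 61 s, if anything falls off the work surface, if the arm or the gripper's body presses on something with over 40 N, if the wrist force passes 120 N, or if a joint passes its speed limit or range.

ROBOT

A 6-joint arm with a two-finger parallel gripper is mounted at the origin on the work surface. World frame = base frame: x ahead of the robot, y to its left, z up, the work surface at z = 0. Lengths are in mm, angles in degrees, forces in N, time in s.
With the tool pointing down it reaches from about 350 to 850 mm from the base axis. Payload 8.1 kg.
Tool frame: the origin (TCP) lies midway between the tips of the shut fingers; the grasp point (between the pads) lies 19 mm behind it (hold_point_z is the distance from the TCP to the grasp point, in mm); z points along the fingers, y is the direction in which the jaws open and shut (so a half turn about z gives the same grasp; the last joint's range is limited). The gripper opens to 85 mm and grips with 20 to 120 N. Pads are 22 mm wide; open, the fingers measure 114 mm over their backs; the gripper's body (76 mm by 85 mm) begins 54 mm behind the grasp point. The pads swing forward as they close: fully open they stand 13 mm farther back than shut.
Start: joints at [61.398, 7.471, 85.268, -0, 87.261, -4.893], TCP at [241.235, 549.373, 231.292] pointing down, gripper open.
Joint ranges: [-169.43, 169.43], [-51.17, 129.36], [1.28, 143.12], [-76.62, 256.62], [0, 156.53], [-152.29, 152.29]. Speed limits (degrees/s): [136.94, 136.94, 159.86, 180, 180, 180].

INTERFACE

Orientations are given as [roll, pitch, yaw] about the fixed x, y, z axes, in that order (R = Rz(yaw) Ry(pitch) Rx(roll)).
In Python, from bench import sense, snapshot, camera_params, hand_in, hold_point_z gives the robot as it stands.
- The arm moves only by the tool servo_tool, never from a script. Its argument "motion" is a list of rows, each a list of 7 numbers: the finger opening in mm, from 0 to 85.4, then the shift along the tool's x, y, z in mm, then the turn, a rotation vector about the tool's x, y, z in rad. A call has 1 to 10 rows; each row shifts and turns the pose as measured when the row begins, along the tool's axes as they then stand; what a row does not reach is not made up. A row lasts 1/10 s, in which the tool goes at most 50 mm and 8.59 degrees, less where a joint would pass 70% of its speed; a pose out of reach is approached as far as the arm can. A call with a gripper value outside its range is refused whole. The fingers move at their own pace and stop on an object; "force" is the grip in N (left out, the last holds). Time passes only in rows, so rows that do not move let the fingers close. It gives the time, the measured TCP pose, the force and the opening at its end, in the units of the state.
- sense(): the state, without advancing time (a new reading comes with each control period).
- snapshot(name): name is "side" or "top"; returns the picture (480x640x3 uint8, blue, green, red); there is no depth.
- camera_params(name): a dict with "fx", "fy", "cx", "cy" (pixels), "R" (3x3) and "t" (3): a world point X has camera coordinates R X + t. Camera axes: x right, y down, z forward; pixel columns grow to the right and rows downward; lengths in mm; the calibration is good to about 2 mm. A picture is of the moment at which its call begins. camera_params takes no time and is no camera call.
- hand_in(): hands the job in, once; it reports no verdict.
The state is a dict: "time": time; "joint_pos": joint angles; "qd": joint speeds; "joint_efforts": joint torques, N m; "tool_pos": TCP position; "tcp_rot": TCP orientation; "ft_force": force on the tool from outside, world axes, zero at the start; "wrist_torque": the same for the moment, N m; "finger_gap": finger opening in mm.
Only numpy, scipy, OpenCV 4.12 (cv2) and the standard library are available. Lean on these libraries where they do the work, as an engineer would, in place of code of your own. Each camera call takes 0.05 s, during which the arm holds its last target. There are 200 camera calls.

## Working session

There is one attempt and no reset: what is moved stays moved. The work goes in short steps, Python scripts to look and compute and a tool call to move; the robot and the scene stay as the last step left them, time stands still between calls to the robot, and variables do not carry over. Pictures are saved under pics/ and viewed, about 8 in all and at most 12, crops included, and the job is handed in when it is done.

Besides the shell and the picture viewer there is one more tool, called after "Call:" by a JSON object that holds its "fn" and its "kwargs", one argument or row to a line. servo_tool: Moves the arm, as the interface text tells. Its arguments: {"type":"object","properties":{"motion":{"type":"array"},"force":{"type":"number"}},"required":["motion"]}

```bash
mkdir -p pics
python3 - <<'E'
from bench import *
import cv2
for n in ("top","side"):
    cv2.imwrite(f"pics/{n}0.png",snapshot(n)); p=camera_params(n); print(n,p)
print(sense())
E
```

```text
top {'fx': 467.83194721876936, 'fy': 467.83194721876936, 'cx': 326.93727848895776, 'cy': 250.04751504658827, 'R': array([[-0.01108319, -0.9995912 ,  0.02635533],
       [-0.98624839,  0.00658118, -0.16513875],
       [ 0.16489779, -0.02782317, -0.98591815]]), 't': array([ 16.57596282, 642.15951343, 724.24774061])}
side {'fx': 558.0955552492585, 'fy': 558.0955552492585, 'cx': 318.96722945192954, 'cy': 232.12909074966555, 'R': array([[-0.71125638, -0.70283106,  0.01195258],
       [-0.50856001,  0.50276918, -0.69899204],
       [ 0.48526393, -0.50324115, -0.71502955]]), 't': array([466.41600301, 372.68279117, 545.91297948])}
{'time': 0.1, 'joint_pos': array([ 6.13982293e+01,  7.51020643e+00,  8.53236179e+01,  1.17404089e-03,
        8.72625580e+01, -4.89415633e+00]), 'qd': array([ 0.01009491,  0.01329918, -0.06720574,  0.00487174, -0.06547038,
       -0.06835254]), 'joint_efforts': array([ 5.22422033e-04, -5.70948136e+01, -5.01945126e+01, -1.69192085e-04,
        8.00770096e-03,  1.12894227e-05]), 'tool_pos': array([240.98345633, 548.93011925, 230.34979059]), 'tcp_rot': array([-1.79904069e+02, -9.39121678e-03,  1.56292321e+02]), 'ft_force': array([-0.46767021, -0.8365046 ,  0.16280537]), 'wrist_torque': array([0.01982497, 0.03973723, 0.01115566]), 'finger_gap': 85.65167631474313}
```

View pics/top0.png

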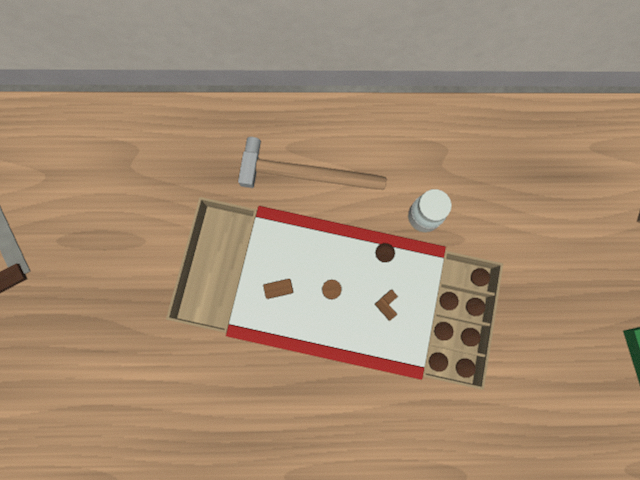

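View pics/side0.png

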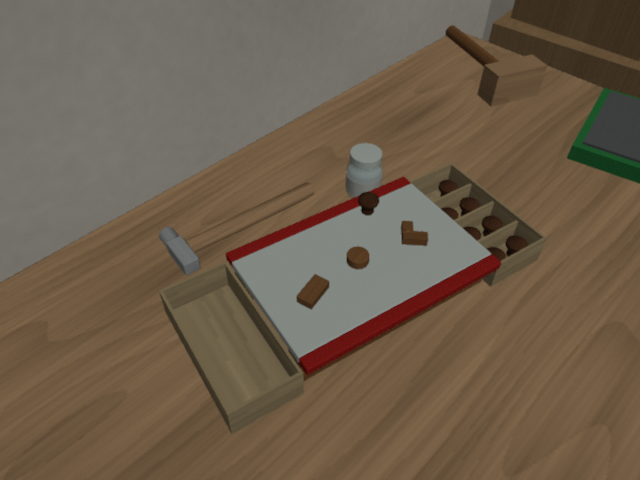

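Top view: empty tray at the left (+y, about (212,265) px). Block is at (278,289), disc at (332,289), ell at (387,305) and knob at (385,253). The side view agrees.

```bash
cat > h.py <<'E'
import numpy as np, cv2
from bench import *
def ray(n,uv,z):
    p=camera_params(n); R=np.array(p["R"]); c=-R.T@np.array(p["t"])
    d=R.T@np.array([(uv[0]-p["cx"])/p["fx"],(uv[1]-p["cy"])/p["fy"],1]); return c+d*(z-c[2])/d[2]
def board(im):
    b,g,r=[im[...,i].astype(int) for i in range(3)]
    red=((r>110)&(g<60)&(b<60)).astype(np.uint8); white=(im.min(2)>170).astype(np.uint8)
    k=np.ones((3,3),np.uint8); red=cv2.morphologyEx(red,cv2.MORPH_OPEN,k)
    roi=np.zeros_like(red); roi[195:390,215:455]=1; pts=cv2.findNonZero(red*roi)
    W=np.array([ray("top",q[0],62)[:2] for q in pts],np.float32)
    (c,s,a)=cv2.minAreaRect(W); return np.array(c),s,a
def parts(im,hull):
    # brown blobs on board
    b,g,r=[im[...,i].astype(int) for i in range(3)]
    m=((r-b>25)&(r<200)&(g>25)&(r>70)).astype(np.uint8)*hull
    m=cv2.morphologyEx(m,cv2.MORPH_OPEN,np.ones((3,3),np.uint8))
    cs,_=cv2.findContours(m,cv2.RETR_EXTERNAL,cv2.CHAIN_APPROX_NONE)
    return [c for c in cs if cv2.contourArea(c)>60]
E
python3 - <<'E'
from h import *
im=cv2.imread("pics/top0.png")
c,s,a=board(im); print(c,s,a)
box=cv2.boxPoints((c,s,a)); print(box)
hull=np.zeros(im.shape[:2],np.uint8); cv2.fillConvexPoly(hull,np.array([[256,219],[441,257],[424,363],[233,325]]),1)
e=box-c
# board y axis: long side with +y
l=max([box[(i+1)%4]-box[i] for i in range(4)],key=np.linalg.norm); y=l/np.linalg.norm(l); y*=np.sign(y[1]); x=np.array([y[1],-y[0]])
print("x",x,"y",y,"yaw",np.degrees(np.arctan2(x[1],x[0])))
for k in parts(im,hull):
    W=np.array([ray("top",q[0],76)[:2] for q in k],np.float32); r=cv2.minAreaRect(W); q=np.array(r[0])-c
    print(r,"board",q@x,q@y,cv2.contourArea(k), "x range",((W-c)@x).min(),((W-c)@x).max(),"y",((W-c)@y).min(),((W-c)@y).max())
kn=ray("top",(385,253),90)[:2]; print("knob",kn,(kn-c)@x,(kn-c)@y)
E
```

```text
Traceback (most recent call last):
  File "h.py", line 11, in board
    W=np.array([ray("top",q[0],62)[:2] for q in pts],np.float32)
                ~~~^^^^^^^^^^^^^^^
  File "h.py", line 4, in ray
    p=camera_params(n); R=np.array(p["R"]); c=-R.T@np.array(p["t"])
ValueError: time passes only in moves, steps and waits
```

```bash
sed -i 's/^def ray/P={n:camera_params(n) for n in ("top","side")}\ndef ray/; s/p=camera_params(n);/p=P[n];/' h.py
cat > m.py <<'E'
from h import *
import sys
im=cv2.imread(sys.argv[1])
c,s,a=board(cv2.imread("pics/top0.png")); print(c,s,a)
box=cv2.boxPoints((c,s,a))
hull=np.zeros(im.shape[:2],np.uint8); cv2.fillConvexPoly(hull,np.array([[256,219],[441,257],[424,363],[233,325]]),1)
l=max([box[(i+1)%4]-box[i] for i in range(4)],key=np.linalg.norm); y=l/np.linalg.norm(l); y*=np.sign(y[1]); x=np.array([y[1],-y[0]])
print("x",x,"y",y,"yaw",np.degrees(np.arctan2(x[1],x[0])))
for k in parts(im,hull):
    W=np.array([ray("top",q[0],76)[:2] for q in k],np.float32); r=cv2.minAreaRect(W); q=np.array(r[0])-c; V=W-c
    print(np.round(r[0],1),np.round(r[1],1),r[2],"board",q@x,q@y,"x",(V@x).min(),(V@x).max(),"y",(V@y).min(),(V@y).max())
kn=ray("top",(385,253),90)[:2]; print("knob",kn,(kn-c)@x,(kn-c)@y)
E
python3 m.py pics/top0.png
```

```text
[575.22680664  -5.75311279] (316.8284912109375, 217.4215545654297) 77.0696029663086
x [ 0.9746425  -0.22376734] y [0.22376734 0.9746425 ] yaw -12.930405
[549.9 -87.8] [35.5 35.8] 39.67321014404297 board -6.275504036242637 -85.65979289538882 x -29.123670300987214 17.185957111536027 y -96.32599644993934 -63.18038352095209
[575.7   5.7] [28.7 28.6] 89.46125030517578 board -2.145438092239715 11.271199909604093 x -17.165851295676475 13.2128465945345 y -4.031933919802668 25.950509378455536
[577.4  90.3] [23.6 43.6] 12.551429748535156 board -19.372118293350013 94.0636387550021 x -36.65971215700529 -1.0290801274991281 y 70.6962585494748 116.88527978077036
[632.2 -82.3] [22.8 21.3] 89.6278076171875 board 72.67295956800263 -61.895466446898354 x 61.8692972097524 84.51087689311817 y -73.38422959588752 -49.63656134326993
knob [630.7624239  -80.13517521] 70.77164994842092 -60.06886303701194
```

Call:
{"fn": "servo_tool", "kwargs": {
  "motion": [
    [12,0,0,0,0,0,0.138],
    [12,0,0,0,0,0,0.138],
    [12,0,0,0,0,0,0.138],
    [12,0,0,0,0,0,0.138],
    [12,0,0,0,0,0,0.138],
    [12,0,0,0,0,0,0.138],
    [12,0,0,0,0,0,0.138],
    [12,0,0,0,0,0,0.138],
    [12,0,0,0,0,0,0.138],
    [12,0,0,0,0,0,0.138]
  ]
}}

```text
time: 1.1
tool_pos: [239.3, 545.8, 223.7]
tcp_rot: [-179.8, 0.7, 74.2]
ft_force: [0.2, -0.3, 0.4]
finger_gap: 12.2
```

Call:
{"fn": "servo_tool", "kwargs": {
  "motion": [
    [12,-10,10,-3,0,0,-0.05],
    [12,-34,36,0,0,0,0],
    [12,-34,36,0,0,0,0],
    [12,-34,36,0,0,0,0],
    [12,-34,36,0,0,0,0],
    [12,-34,36,0,0,0,0],
    [12,-34,36,0,0,0,0],
    [12,-34,36,0,0,0,0],
    [12,-34,36,0,0,0,0],
    [12,-34,36,0,0,0,0]
  ]
}}

```text
time: 2.1
tool_pos: [490.1, 157.5, 224.6]
tcp_rot: [-179.5, 1.0, 77.3]
ft_force: [0.6, 0.4, 0.7]
finger_gap: 12.0
```

```bash
cat > w.py <<'E'
from bench import sense
import numpy as np
from scipy.spatial.transform import Rotation as R
s=sense(); c=np.array([575.2,-5.8]); x=np.array([.9746,-.2238]); y=np.array([.2238,.9746])
q=np.array(s["tool_pos"]); d=q[:2]-c
print("board x,y",np.round([d@x,d@y],1),"z",q[2].round(1),"rot",np.round(s["tcp_rot"],2),"gap",s["finger_gap"])
E
python3 w.py
```

```text
board x,y [-119.5  140.1] z 224.6 rot [-179.53    0.98   77.34] gap 11.997206884866982
```

Call:
{"fn": "servo_tool", "kwargs": {
  "motion": [
    [12,-31,34,0,-0.008,0.017,0],
    [12,-31,34,0,0,0,0],
    [12,-30,34,0,0,0,0],
    [12,0,0,0,0,0,0],
    [12,0,0,40,0,0,0],
    [12,0,0,40,0,0,0],
    [12,0,0,40,0,0,0],
    [12,0,0,5,0,0,0]
  ]
}}

```text
time: 2.9
tool_pos: [573.9, 33.0, 95.5]
tcp_rot: [179.9, 0.0, 76.8]
ft_force: [0.0, -0.8, -0.9]
finger_gap: 11.8
```

```bash
python3 w.py; python3 -c "
from h import *
cv2.imwrite('pics/side1.png',snapshot('side'))"
```

```text
board x,y [-9.9 37.5] z 95.5 rot [1.7993e+02 1.0000e-02 7.6760e+01] gap 11.783921478239577
```

View pics/side1.png

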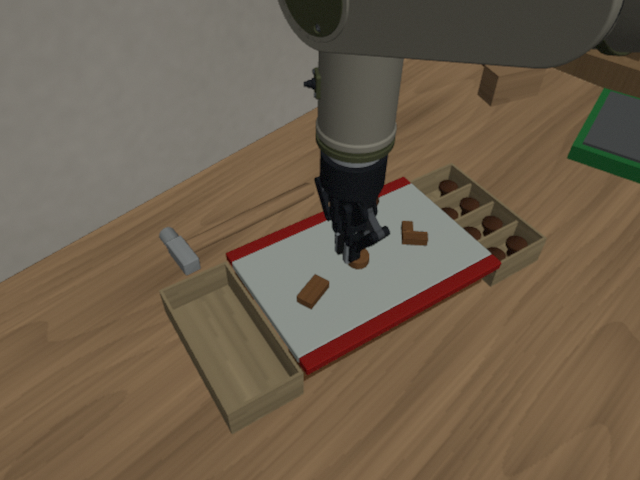

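The side view shows the fingers just above the disc (358,258), with the block at (313,291). I'll shift towards the block before lowering.

Call:
{"fn": "servo_tool", "kwargs": {
  "motion": [
    [12,12,-7,0,0,0,0],
    [12,0,0,0,0,0,0],
    [12,0,0,0,0,0,0]
  ]
}}

```text
time: 3.25
tool_pos: [573.4, 48.7, 103.2]
tcp_rot: [179.5, -0.1, 76.8]
ft_force: [0.3, -0.1, 0.3]
finger_gap: 12.0
```

```bash
python3 w.py
```

```text
board x,y [-13.9  52.7] z 103.2 rot [ 1.7945e+02 -1.2000e-01  7.6840e+01] gap 11.961249156107012
```

Call:
{"fn": "servo_tool", "kwargs": {
  "motion": [
    [12,-4,-3,15,0,0,0],
    [12,0,0,10,0,0,0],
    [12,0,0,5,0,0,0],
    [12,0,0,0,0,0,0],
    [12,0,0,0,0,0,0]
  ]
}}

```text
time: 3.75
tool_pos: [571.9, 45.3, 74.1]
tcp_rot: [179.1, -0.2, 76.9]
ft_force: [0.0, 0.1, 0.1]
finger_gap: 12.0
```

```bash
python3 w.py
```

```text
board x,y [-14.7  49. ] z 74.1 rot [179.13  -0.18  76.87] gap 12.0306349790739
```

Call:
{"fn": "servo_tool", "kwargs": {
  "motion": [
    [12,0,-2,8,0.013,0,0],
    [12,0,0,0,0,0,0],
    [12,0,0,0,0,0,0]
  ]
}}

```text
time: 4.05
tool_pos: [570.1, 45.5, 65.5]
tcp_rot: [179.9, -0.2, 76.8]
ft_force: [0.8, 0.6, 0.1]
finger_gap: 11.8
```

```bash
python3 w.py
```

```text
board x,y [-16.5  48.9] z 65.5 rot [179.94  -0.19  76.85] gap 11.790547103107135
```

Call:
{"fn": "servo_tool", "kwargs": {
  "motion": [
    [12,6,0,0,0,0,0],
    [12,10,0,0,0,0,0],
    [12,10,0,0,0,0,0],
    [12,10,0,0,0,0,0],
    [12,10,0,0,0,0,0],
    [12,10,0,0,0,0,0]
  ]
}}

```text
time: 4.65
tool_pos: [584.3, 104.5, 66.4]
tcp_rot: [179.9, -0.2, 76.8]
ft_force: [-0.8, 0.2, 0.3]
finger_gap: 12.0
```

```bash
python3 w.py
```

```text
board x,y [-15.8 109.6] z 66.4 rot [179.87  -0.22  76.81] gap 11.970572497479848
```

Call:
{"fn": "servo_tool", "kwargs": {
  "motion": [
    [12,10,0,0,0,0,0],
    [12,10,0,0,0,0,0],
    [12,10,0,0,0,0,0],
    [12,10,0,0,0,0,0],
    [12,10,0,0,0,0,0],
    [12,10,0,0,0,0,0],
    [12,6,0,0,0,0,0],
    [12,0,0,0,0,0,0]
  ]
}}

```text
time: 5.45
tool_pos: [600.8, 176.9, 66.6]
tcp_rot: [179.9, -0.2, 76.9]
ft_force: [-0.2, 0.3, -0.5]
finger_gap: 12.2
```

```bash
python3 w.py; python3 -c "
from h import *
cv2.imwrite('pics/side2.png',snapshot('side'))"
```

```text
board x,y [-16.  183.8] z 66.6 rot [179.87  -0.24  76.94] gap 12.192413478001933
```

View pics/side2.png

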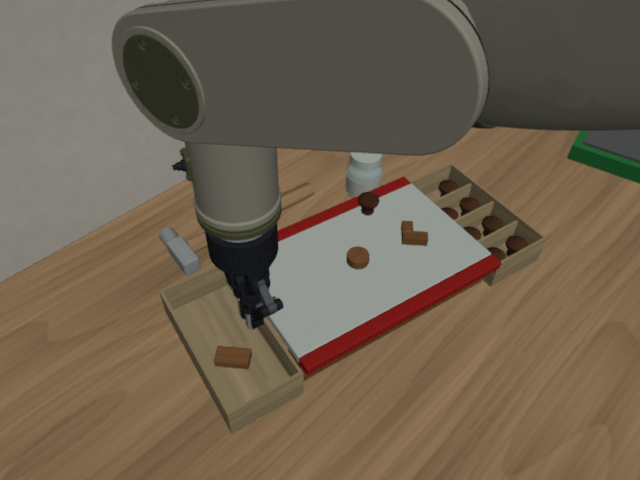

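The block lies in the tray at (233,357). The disc is at (358,258) and unmoved. Next: the disc.

Call:
{"fn": "servo_tool", "kwargs": {
  "motion": [
    [12,0,0,-25,0,0,0],
    [12,0,0,-20,0,0,0],
    [12,-40,3,0,0,0,0],
    [12,-40,3,0,0,0,0],
    [12,-40,3,0,0,0,0],
    [12,-40,3,0,0,0,0],
    [12,-40,2,0,0,0,0],
    [12,-8,0,0,0,0,0],
    [12,0,0,0,0,0,0],
    [12,0,0,0,0,0,0]
  ]
}}

```text
time: 6.5
tool_pos: [564.9, -39.4, 113.0]
tcp_rot: [179.8, -0.1, 76.8]
ft_force: [-0.3, 0.8, 1.0]
finger_gap: 12.0
```

```bash
python3 w.py
```

```text
board x,y [ -2.5 -35. ] z 113.0 rot [ 1.798e+02 -1.200e-01  7.683e+01] gap 12.028079360177516
```

Call:
{"fn": "servo_tool", "kwargs": {
  "motion": [
    [12,7,0,0,0,0,0],
    [12,0,0,18,0,0,0],
    [12,0,0,15,0,0,0],
    [12,0,0,5,0,0,0],
    [12,0,0,0,0,0,0],
    [12,0,0,0,0,0,0]
  ]
}}

```text
time: 7.1
tool_pos: [568.1, -25.0, 73.6]
tcp_rot: [179.8, -0.2, 77.2]
ft_force: [-0.5, -0.6, -0.1]
finger_gap: 12.0
```

```bash
python3 w.py
```

```text
board x,y [ -2.6 -20.3] z 73.6 rot [179.8   -0.22  77.22] gap 11.99525677373292
```

Call:
{"fn": "servo_tool", "kwargs": {
  "motion": [
    [12,-4,0,4,0,0,0],
    [12,0,0,4,0,0,0],
    [12,0,0,0,0,0,0],
    [12,4,0,0,0,0,0],
    [12,8,0,0,0,0,0],
    [12,8,0,0,0,0,0],
    [12,8,0,0,0,0,0]
  ]
}}

```text
time: 7.8
tool_pos: [575.2, -1.0, 67.2]
tcp_rot: [179.6, -0.2, 77.1]
ft_force: [0.4, -0.0, 0.3]
finger_gap: 12.3
```

```bash
python3 w.py
```

```text
board x,y [-1.1  4.7] z 67.2 rot [179.62  -0.24  77.1 ] gap 12.323927237243693
```

Call:
{"fn": "servo_tool", "kwargs": {
  "motion": [
    [12,10,0,1,0,0,0],
    [12,10,0,0,0,0,0],
    [12,10,0,0,0,0,0],
    [12,10,0,0,0,0,0],
    [12,10,0,0,0,0,0],
    [12,10,0,0,0,0,0],
    [12,10,0,0,0,0,0],
    [12,10,0,0,0,0,0],
    [12,10,0,0,0,0,0]
  ]
}}

```text
time: 8.7
tool_pos: [597.0, 96.0, 66.6]
tcp_rot: [179.6, -0.3, 77.2]
ft_force: [0.5, 0.4, 0.2]
finger_gap: 11.5
```

```bash
python3 w.py
```

```text
board x,y [ -1.6 104.1] z 66.6 rot [179.61  -0.25  77.2 ] gap 11.485944478580166
```

Call:
{"fn": "servo_tool", "kwargs": {
  "motion": [
    [12,10,0,0,0,0,0],
    [12,10,0,0,0,0,0],
    [12,10,0,0,0,0,0],
    [12,10,0,0,0,0,0],
    [12,10,0,0,0,0,0],
    [12,10,0,0,0,0,0],
    [12,10,0,0,0,0,0],
    [12,0,0,0,0,0,0]
  ]
}}

```text
time: 9.5
tool_pos: [614.1, 172.0, 66.9]
tcp_rot: [179.6, -0.3, 77.3]
ft_force: [0.7, 0.1, -0.1]
finger_gap: 12.1
```

```bash
python3 w.py; python3 -c "
from h import *
cv2.imwrite('pics/side3.png',snapshot('side'))"
```

```text
board x,y [ -1.9 181.9] z 66.9 rot [179.6   -0.28  77.25] gap 12.07112783409435
```

View pics/side3.png

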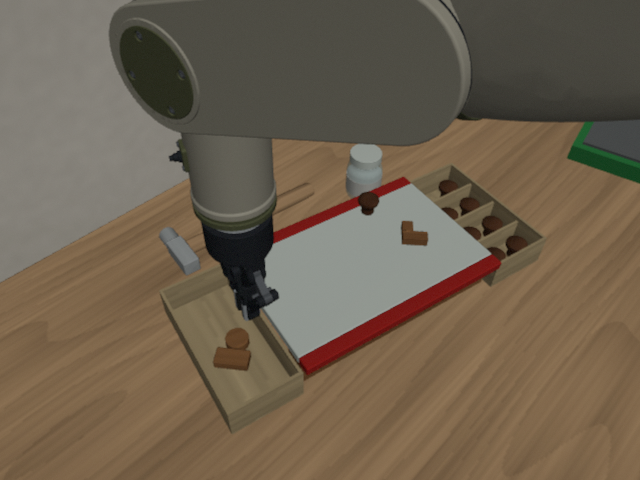

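The disc (237,340) and the block (233,358) are in the tray, and the ell (413,235) and knob have not moved. Next: the ell.

Call:
{"fn": "servo_tool", "kwargs": {
  "motion": [
    [12,0,0,-25,0,0,0],
    [12,0,0,-20,0,0,0],
    [12,-45,-1,0,0,0,0],
    [12,-45,-1,0,0,0,0],
    [12,-45,-1,0,0,0,0],
    [12,-45,-1,0,0,0,0],
    [12,-45,0,0,0,0,0],
    [12,-45,0,0,0,0,0],
    [12,-30,0,0,0,0,0],
    [12,0,0,0,0,0,0]
  ]
}}

```text
time: 10.55
tool_pos: [539.8, -133.7, 113.2]
tcp_rot: [179.5, -0.1, 77.3]
ft_force: [0.6, 0.4, 0.6]
finger_gap: 11.8
```

```bash
python3 w.py
```

```text
board x,y [  -5.9 -132.6] z 113.2 rot [ 1.7946e+02 -6.0000e-02  7.7330e+01] gap 11.813116754871823
```

Call:
{"fn": "servo_tool", "kwargs": {
  "motion": [
    [12,2,0,0,0.008,0,0],
    [12,0,0,18,0,0,0],
    [12,0,0,15,0,0,0],
    [12,0,0,6,0,0,0],
    [12,0,0,0,0,0,0],
    [12,0,0,0,0,0,0]
  ]
}}

```text
time: 11.15
tool_pos: [540.8, -129.2, 72.9]
tcp_rot: [-180.0, -0.1, 77.4]
ft_force: [-0.3, -0.4, 0.8]
finger_gap: 11.9
```

```bash
python3 w.py
```

```text
board x,y [  -5.9 -128. ] z 72.9 rot [-1.800e+02 -1.100e-01  7.736e+01] gap 11.928854718092209
```

Call:
{"fn": "servo_tool", "kwargs": {
  "motion": [
    [12,0,0,7,0,0,0],
    [12,0,0,0,0,0,0],
    [12,4,0,0,0,0,0],
    [12,8,0,0,0,0,0],
    [12,8,0,0,0,0,0],
    [12,10,0,0,0,0,0],
    [12,10,0,0,0,0,0],
    [12,10,0,0,0,0,0],
    [12,10,0,0,0,0,0],
    [12,10,0,0,0,0,0]
  ]
}}

```text
time: 12.15
tool_pos: [558.9, -54.9, 67.8]
tcp_rot: [179.8, -0.1, 77.4]
ft_force: [0.6, 0.3, 0.1]
finger_gap: 12.3
```

```bash
python3 w.py; python3 -c "
from h import *
cv2.imwrite('pics/side4.png',cv2.resize(snapshot('side')[130:330,220:460],None,fx=2.5,fy=2.5))"
```

```text
board x,y [ -4.9 -51.5] z 67.8 rot [ 1.7981e+02 -1.1000e-01  7.7380e+01] gap 12.302880897951418
```

View pics/side4.png

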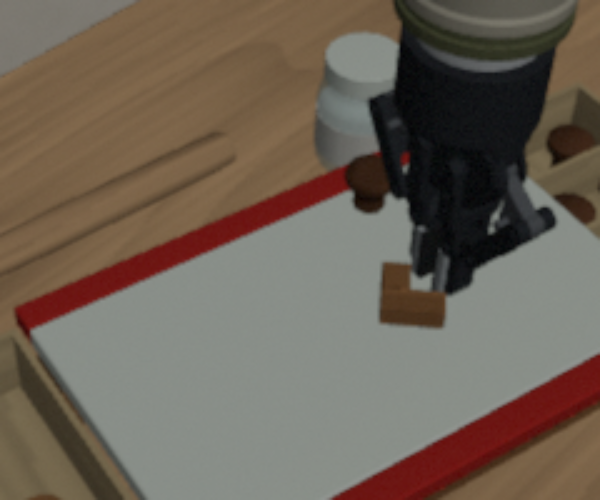

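The fingers are in the notch of the ell (crop (410,295)), and it is sliding cleanly. The knob at (370,180) is untouched, so I'll continue.

Call:
{"fn": "servo_tool", "kwargs": {
  "motion": [
    [12,10,0,1,0,0,0],
    [12,10,0,0,0,0,0],
    [12,10,0,0,0,0,0],
    [12,10,0,0,0,0,0],
    [12,10,0,0,0,0,0],
    [12,10,0,0,0,0,0],
    [12,10,0,0,0,0,0],
    [12,10,0,0,0,0,0],
    [12,10,0,0,0,0,0],
    [12,10,0,0,0,0,0]
  ]
}}

```text
time: 13.2
tool_pos: [582.6, 52.2, 66.8]
tcp_rot: [179.8, -0.1, 77.4]
ft_force: [-0.1, -0.2, 0.3]
finger_gap: 11.3
```

```bash
python3 w.py
```

```text
board x,y [-5.8 58.2] z 66.8 rot [ 1.7981e+02 -1.4000e-01  7.7390e+01] gap 11.314448136031679
```

Call:
{"fn": "servo_tool", "kwargs": {
  "motion": [
    [12,9,4,0,0,0,0],
    [12,9,4,0,0,0,0],
    [12,9,4,0,0,0,0],
    [12,9,4,0,0,0,0],
    [12,9,4,0,0,0,0],
    [12,9,4,0,0,0,0]
  ]
}}

```text
time: 13.8
tool_pos: [620.8, 104.2, 66.9]
tcp_rot: [179.8, -0.1, 77.4]
ft_force: [0.5, 0.6, -0.5]
finger_gap: 11.9
```

```bash
python3 w.py; python3 -c "
from h import *
cv2.imwrite('pics/side5.png',cv2.resize(snapshot('side')[200:430,150:420],None,fx=2.2,fy=2.2))"
```

```text
board x,y [ 19.8 117.4] z 66.9 rot [ 1.7981e+02 -1.4000e-01  7.7390e+01] gap 11.933156461817106
```

View pics/side5.png

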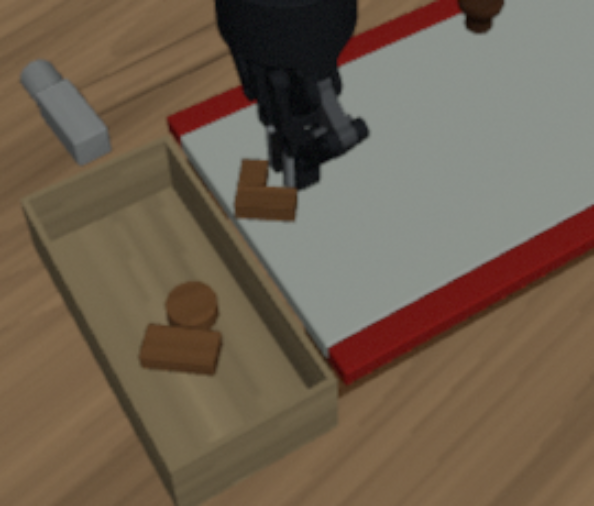

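The ell is still caged, with its front at the board edge (crop (265,190)). There is free floor ahead of it in the tray.

Call:
{"fn": "servo_tool", "kwargs": {
  "motion": [
    [12,10,2,0,0,0,0],
    [12,10,2,0,0,0,0],
    [12,10,0,0,0,0,0],
    [12,10,0,0,0,0,0],
    [12,10,0,0,0,0,0],
    [12,10,0,0,0,0,0],
    [12,8,0,0,0,0,0],
    [12,0,0,0,0,0,0],
    [12,0,0,-30,0,0,0],
    [12,0,0,-40,0,0,0]
  ]
}}

```text
time: 14.85
tool_pos: [636.3, 176.7, 130.1]
tcp_rot: [-179.5, 0.2, 77.5]
ft_force: [1.2, -0.4, 0.0]
finger_gap: 12.2
```

Call:
{"fn": "servo_tool", "kwargs": {
  "motion": [
    [12,-20,0,-40,0,0,0],
    [12,-40,0,-30,0,0,0],
    [12,-40,0,0,0,0,0],
    [12,-40,0,0,0,0,0],
    [12,-40,0,0,0,0,0],
    [12,0,0,0,0,0,0],
    [12,0,0,0,0,0,0]
  ]
}}

```text
time: 15.55
tool_pos: [599.9, -5.7, 212.7]
tcp_rot: [179.7, 0.1, 77.6]
ft_force: [-0.6, 0.3, 0.8]
finger_gap: 12.1
```

```bash
python3 w.py; python3 -c "
from h import *
a=snapshot('side'); b=snapshot('top'); cv2.imwrite('pics/top6.png',b)
cv2.imwrite('pics/fin.png',np.hstack([cv2.resize(a,(400,300)),cv2.resize(b,(400,300))]))"
```

```text
board x,y [24.1  5.7] z 212.7 rot [1.7974e+02 6.0000e-02 7.7560e+01] gap 12.051536683592097
```

View pics/fin.png

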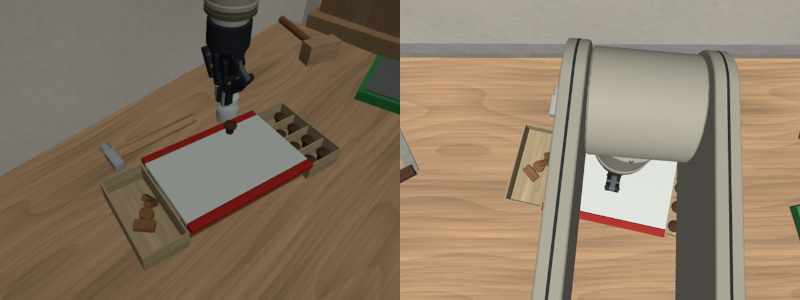

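All three offcuts appear to be in the tray, at (145,210) px in the left half, and the board is clear except for the knob. One closer check follows.

```bash
python3 -c "
from h import *
a=snapshot('side'); cv2.imwrite('pics/fin2.png',cv2.resize(a[150:430,100:400],None,fx=2,fy=2))
o=cv2.imread('pics/side0.png'); d=(cv2.absdiff(a,o).max(2)>40)
print('changed px: knob',d[190:216,356:382].sum(),'hammer',d[225:275,155:205].sum(),'handle',d[180:235,205:315].sum())
c=np.array([575.2,-5.8]);x=np.array([.9746,-.2238]);y=np.array([.2238,.9746]); t=c+212*y
b,g,r=[a[...,i].astype(int) for i in range(3)]
m=((r>1.75*b)&(r-b>35)).astype(np.uint8); z=np.zeros_like(m); cv2.fillConvexPoly(z,np.array([[166,297],[228,270],[300,375],[235,420]]),1); m=cv2.morphologyEx(m*z,cv2.MORPH_OPEN,np.ones((3,3),np.uint8))
for k in cv2.findContours(m,cv2.RETR_EXTERNAL,cv2.CHAIN_APPROX_NONE)[0]:
    if cv2.contourArea(k)>60:
        V=np.array([ray('side',q[0],14)[:2]-t for q in k]); print('tray x',(V@x).min().round(),(V@x).max().round(),'y',(V@y).min().round(),(V@y).max().round(),cv2.contourArea(k))
"
```

```text
changed px: knob 0 hammer 0 handle 0
tray x -47.0 49.0 y -43.0 34.0 1318.5
```

View pics/fin2.png

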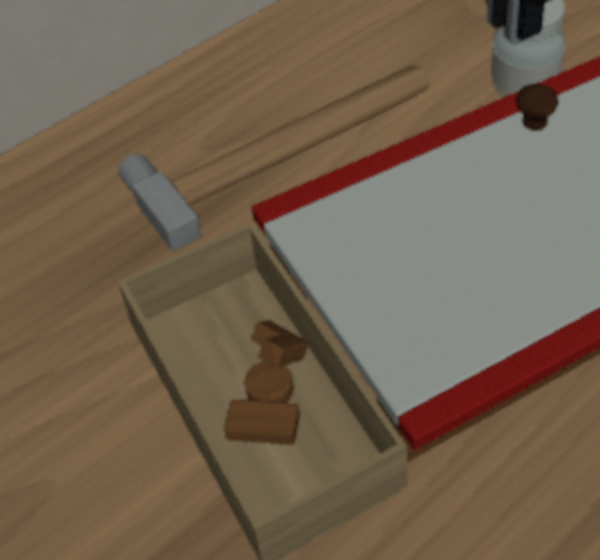

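```bash
python3 -c "
from bench import *
print(hand_in())"
```

```text
the job is handed in; nothing more can be done
None
```

I swept all three offcuts, one at a time, along the board and over the +y edge into the empty tray, then handed the job in. The arm was clear above the board, touching nothing, and the clock stood at about 16 s of the allowed 61 s.

**Offcuts:** All three lie within the tray walls. Their joint outline spans x −47 to 49 mm and y −43 to 34 mm in the tray frame, taken at about mid-height of the pieces. The block and disc look flat. The ell looks slightly tilted, close to the board-side wall. I did not measure each origin separately, and I did not measure that they were at rest.

**Knob, hammer and jar:** The side view showed no changed pixels around the knob or the hammer between the first and last pictures. The jar was partly hidden by the gripper in the last picture, so I only saw by eye that it stood upright in place.

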